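# Nest three sieves on one hook

## Task

Hang the three wooden sieves by their handle slots on the one hook: the largest first, then the medium, then the small, nested inside one another. Lower each gently until it rests on the stem, slide it back along the stem and press it home against the brass stop or the sieve behind it with a steady push (about 8 N for half a second, never over 20 N). Keep the sieves upright, leave the mug, block and brush where they are, and finish with all three hanging still and nested.

Things in the scene. Friction and masses are not known exactly. Their poses are not given: they have to be found in the camera images.
- stand: Fixed dark wood hook stand: base 110x160x18 mm, post 30x36 mm, 293 tall. Origin on the bench under the middle of the post's front face; z up; the steel hook stem points out along -x. Hook and stop are clamped; stem (vertically) and stop (along x) give about 1 mm per 6 N. Over 20 N between a sieve and the hook, stop or another sieve counts as damage.
- stem_mark (a point): Fixed mark, 68 mm out (-x) from the post's face, 265 up; axes as the stand. Nominally the stem axis meets here the front face of the brass stop (disc 38 mm across, 10 thick, round the stem). The real stem is up to 6 mm higher or lower, the real stop face up to 7 mm nearer or farther along x, not measured: feel for them. Sideways exact.
- tip_mark (a point): Fixed mark, 92 mm out (-x) from stem_mark: where the level stem (round, 8 mm thick) nominally ends and the tip turns up. The tip leans 7 mm further out (11 with its thickness) and reaches 16 mm above the stem axis. It shares the stem's unmeasured height error. A sieve sliding on the stem drags: about as much as its load on the stem.
- sieve_large: Large sieve: pale hoop 152 mm across with metal mesh, dark brown handle, 0.14-0.21 kg, stands on its foot. Origin: top of the handle's slot, mid-thickness, 218 mm above the foot's sole; hung, the stem axis is 4 mm below it. z up the handle, y across it, x through the slot; open side to -x, mesh to +x. Hung, its axes agree with the stand's. Home, its origin is 9 mm in front of the stop's face.
- tab_large (a point): Middle of the large sieve's grip tab, 35 mm above its origin, same axes. On all sieves: tab 24 mm wide (y), 10 thick (x), z 10 to 60 mm, pinched across its width from above; slot 22 mm wide, 40 high (z 0 to -40), top a shallow inverted V; handle round the slot 36 mm wide, 18 thick. Hoop x -5 to +27, centre z -138, wall 4 mm; foot x -17 to +27.
- sieve_medium: Medium sieve: hoop 112 mm across, reddish handle, 0.10-0.16 kg. Same handle, slot, tab, axes and hoop centre as the large one; origin (slot top) 198 mm above the foot's sole. Home, its origin is 18 mm in front (-x) of the large one's.
- tab_medium (a point): Middle of the medium sieve's grip tab, 35 mm above its origin, same axes.
- sieve_small: Small sieve: hoop 76 mm across, yellow handle, 0.07-0.11 kg. Same handle, slot, tab, axes and hoop centre as the large one; origin (slot top) 180 mm above the foot's sole. Home, its origin is 18 mm in front (-x) of the medium one's.
- tab_small (a point): Middle of the small sieve's grip tab, 35 mm above its origin, same axes.
- mug: Blue mug, 76 mm across, 75 mm tall, standing; origin at its underside's centre. Leave alone.
- block: Pale wooden block 100 x 70 x 35 mm; origin at its underside's centre. Leave alone.
- brush: Wooden hand brush lying on the bench, about 200 mm long; origin at its underside. Leave alone.
- pad (a joint): How far (m) the stop's sprung brass face is pushed in along +x: 0 free, about 0.001 under a 6 N push from whatever sieves bear on it. It does not tell where the stop is set.
Things that resemble listed ones, but are neither listed nor needed, are in the scene too. Leave any purple look-alike of the sieve_medium alone. What is shaped like the sieve_small but green is not meant.

How it is judged:
By the outcome, as a careful person would: the job done as asked, in the order asked, and still so for the second after the job is handed in, with the robot touching nothing.
It also fails if it takes over 72 s, if anything falls off the work surface, if the arm or the gripper's body presses on something with over 40 N, if the wrist force passes 120 N, or if a joint passes its speed limit or range.

## Robot

A 6-joint arm with a two-finger parallel gripper is mounted at the origin on the work surface. World frame = base frame: x ahead of the robot, y to its left, z up, the work surface at z = 0. Lengths are in m, angles in rad, forces in N, time in s.
With the tool pointing down it reaches from about 0.275 to 0.875 m from the base axis. Payload 12.5 kg.
Tool frame: the origin (TCP) lies at the very end of the fingers, on their centre line; the grasp point (between the pads) lies 19 mm behind it; z points along the fingers, y is the line along which they close (so a half turn about z gives the same grasp; the last joint's range is limited). The gripper opens to 85 mm and grips with 20 to 120 N. Pads are 22 mm wide; open, the fingers measure 114 mm over their backs; the gripper's body (76 mm by 85 mm) begins 54 mm behind the grasp point. The pads swing forward as they close: fully open they stand 13 mm farther back than shut.
Start: joints at [1.12, 0.351, 1.652, -0, 1.139, -0.085], TCP at [0.197, 0.514, 0.231] pointing down, gripper open.
Joint ranges: [-2.75, 2.75], [-0.79, 2.1], [0.01, 2.65], [-1.57, 4.71], [0.07, 3.14], [-2.87, 2.87]. Speed limits (rad/s): [2.22, 2.22, 2.79, 3.14, 3.14, 3.14].

## Interface

Orientations are given as a 3x3 rotation matrix whose columns are the frame's x, y, z axes.
In Python, from bench import manip gives the robot as it stands. Calls block until the motion is done:
- manip.move_ptp(position, orientation): joint-space move of the TCP to a pose.
- manip.move_l(position, attitude=None, max_speed=0.15): straight line of the TCP; attitude=None keeps the orientation; max_speed is the mean speed in m/s.
- manip.move_j(angles): joint-space move.
- manip.set_gripper(opening, effort=None): opening from 0.0 (shut) to 1.0 (fully open); effort is the grip in N (None keeps the last); returns when the fingers have stopped.
- manip.dwell(seconds).
- manip.inverse_kinematics(position, orientation): joint angles nearest the present ones, or None.
- manip.grab_frame(name): name is "side" or "top"; returns (picture, depth): 420x560x3 uint8, red, green, blue; 420x560 float32, m along the optical axis (not along the pixel's ray), 0 where there is no reading.
- manip.get_calibration(name): a dict with "camera_matrix" (3x3 intrinsics, pixels), "R" (3x3) and "t" (3): a world point X has camera coordinates R X + t. Camera axes: x right, y down, z forward; pixel columns grow to the right and rows downward; lengths in m; the calibration is good to about 2 mm. A picture is of the moment at which its call begins. get_calibration takes no time and is no camera call.
A pose or a line that the arm cannot do raises manip.Unreachable and nothing moves.
- manip.sign_off(): hands the job in; it is judged then, once.
Trained networks look in the newest picture that a camera, given by its name, has taken for a name from the list of things; names that differ only in an ending like _2 or _b are one class to them, and where a whole thing is asked for, a point or a joint stands for the part that bears it (a point fixed in the world has none). Each returns a list of dicts, best first, with "confidence" (0 to 1); they miss things now and then, are a little off and sometimes report something else, mostly with a low value. They report only what shows in the picture. A call takes as long as a camera call. They do not tell look-alikes from the thing itself.
- manip.look_for(camera, name): "at" ([x, y, z] in m, in world coordinates, good to about 4 mm: the middle of the surface that is visible of it).
Readings, each from a call of its own:
- manip.current_time(): time.
- manip.current_qpos(): joint angles.
- manip.current_joint_vel(): joint speeds.
- manip.current_joint_torque(): joint torques, N m.
- manip.current_ee_pos(): TCP position.
- manip.current_tcp_rot(): TCP orientation.
- manip.current_force(): force on the tool from outside, world axes, zero at the start.
- manip.current_ft_torque(): the same for the moment, N m.
- manip.current_grip_width(): opening from 0.0 (shut) to 1.0 (fully open).
- manip.current_grip_force(): force on a finger pad.
Only numpy, scipy, OpenCV 4.12 (cv2) and the standard library are available. Lean on these libraries where they do the work, as an engineer would, in place of code of your own. Each camera call takes 0.05 s, during which the arm holds its last target. There are 200 camera calls.

## Working session

There is one attempt and no reset: what is moved stays moved. The work goes in short steps, each a Python script; the robot and the scene stay as the last script left them, time stands still between calls to the robot, and variables do not carry over. Pictures are saved under pics/ and viewed, at most 10 in all, crops included, and the job is handed in when it is done.

```bash
ls; mkdir -p pics; python3 - <<'E'
from bench import manip
import cv2,numpy as np
for c in("top","side"):
    im,d=manip.grab_frame(c); cv2.imwrite(f"pics/{c}0.png",im[:,:,::-1]); np.savez(f"{c}0.npz",im=im,d=d)
    k=manip.get_calibration(c); print(c,k["camera_matrix"].tolist(),(-k["R"].T@k["t"]).round(3),k["R"].round(2).tolist())
    for n in("stand","sieve_large","tab_large","sieve_medium","tab_medium","sieve_small","tab_small","mug","block","brush"):
        print(n,[(np.round(r["at"],3).tolist(),round(r["confidence"],2)) for r in manip.look_for(c,n)][:4])
print(manip.current_time())
E
```

```text
pics
top [[503.6346653619832, 0.0, 282.91145258198736], [0.0, 503.6346653619832, 214.15489664902432], [0.0, 0.0, 1.0]] [ 0.515 -0.142  1.454] [[-0.03, -1.0, -0.02], [-1.0, 0.03, -0.09], [0.09, 0.02, -1.0]]
stand [([0.716, 0.275, 0.016], 0.83)]
sieve_large [([0.612, -0.227, 0.143], 0.74)]
tab_large [([0.611, -0.227, 0.142], 0.9), ([0.715, 0.273, 0.016], 0.62)]
sieve_medium [([0.534, -0.559, 0.093], 0.89), ([0.763, -0.149, 0.032], 0.7), ([0.553, -0.403, 0.11], 0.62)]
tab_medium [([0.55, -0.404, 0.11], 0.71), ([0.535, -0.56, 0.093], 0.7)]
sieve_small [([0.608, 0.114, 0.072], 0.91), ([0.62, -0.04, 0.077], 0.88), ([0.721, 0.274, 0.018], 0.66)]
tab_small [([0.606, 0.115, 0.069], 0.82), ([0.625, -0.043, 0.073], 0.59)]
mug [([0.757, 0.025, 0.016], 0.87), ([0.626, -0.041, 0.073], 0.18)]
block [([0.762, -0.149, 0.034], 0.82)]
brush [([0.661, -0.402, 0.021], 0.83), ([0.551, -0.404, 0.112], 0.17)]
side [[526.4549999008266, 0.0, 277.36847466185264], [0.0, 526.4549999008266, 215.08760614466908], [0.0, 0.0, 1.0]] [ 0.272 -1.163  1.368] [[0.94, -0.34, 0.0], [-0.25, -0.69, -0.68], [0.23, 0.64, -0.73]]
stand []
sieve_large [([0.618, -0.243, 0.101], 0.92), ([0.55, -0.43, 0.102], 0.26)]
tab_large [([0.613, -0.244, 0.097], 0.82)]
sieve_medium [([0.55, -0.429, 0.102], 0.94), ([0.535, -0.576, 0.102], 0.83), ([0.724, 0.272, 0.064], 0.74)]
tab_medium [([0.534, -0.58, 0.1], 0.95), ([0.549, -0.432, 0.103], 0.67)]
sieve_small [([0.608, 0.113, 0.072], 0.91), ([0.655, 0.269, 0.276], 0.72), ([0.624, -0.045, 0.076], 0.59)]
tab_small [([0.611, 0.108, 0.069], 0.64), ([0.623, -0.052, 0.076], 0.55)]
mug [([0.76, 0.003, 0.044], 0.59)]
block [([0.759, -0.16, 0.034], 0.64)]
brush [([0.665, -0.408, 0.019], 0.6), ([0.618, -0.243, 0.098], 0.57)]
1.1
```

View pics/top0.png

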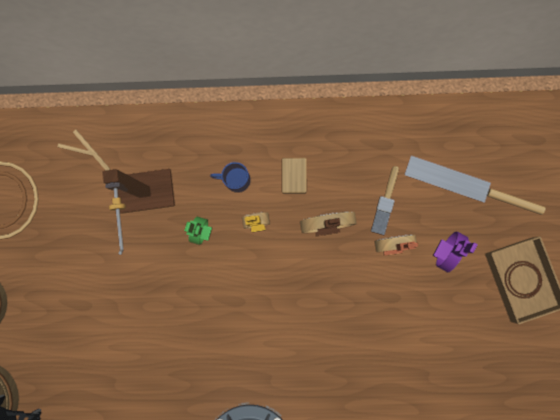

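View pics/side0.png

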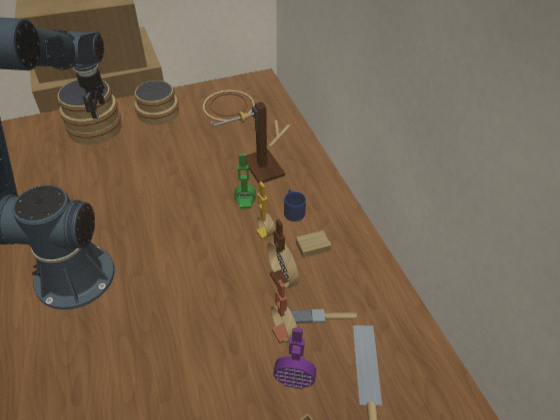

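Top picture: the stand's post is at (112,180) with its stem running down to (122,254), and the mug is at (236,178). The small sieve could be the yellow one at (256,222) or the green one at (199,230). Yellow fits; green is excluded by the task. The medium could be the reddish one at (398,245) or the purple one at (455,250), and reddish fits. The large one, with the dark brown handle, is at (330,224). I'll fit models to the depth clouds and make the confirming crop.

```bash
cat > fit.py <<'E'
from bench import manip
import cv2,numpy as np
from scipy.optimize import minimize
def cloud(c):
    f=np.load(f"{c}0.npz");d=f["d"];k=manip.get_calibration(c)
    v,u=np.nonzero(d>0);z=d[v,u];K=k["camera_matrix"]
    P=np.c_[(u-K[0,2])/K[0,0]*z,(v-K[1,2])/K[1,1]*z,z]
    return (P-k["t"])@k["R"]
C={c:cloud(c) for c in("top","side")}
def box(p,c,h):
    q=abs(p-np.array(c))-np.array(h); return np.linalg.norm(np.maximum(q,0),axis=1)+np.minimum(q.max(1),0)
def sieve(p,D):
    d=[box(p,(0,0,35),(5,12,25)),
       box(p,(0,14.5,-20),(9,3.5,24)),box(p,(0,-14.5,-20),(9,3.5,24)),box(p,(0,0,5),(9,18,5)),
       box(p,(0,0,(-44-138+D/2)/2),(9,18,abs(-44+138-D/2)/2+.1))]
    r=np.hypot(p[:,1],p[:,2]+138)
    qx=np.maximum(abs(p[:,0]-11)-16,0)
    d.append(np.hypot(qx,np.maximum(abs(r-D/2+2)-2,0)))
    d.append(np.hypot(abs(p[:,0]-25),np.maximum(r-D/2,0)))
    return np.abs(np.min(d,axis=0))
def hook(p): # stand frame mm
    d=[box(p,(15,0,146),(15,18,147))]
    q=p-[0,0,265]
    dx=np.maximum(np.maximum(-160-q[:,0],q[:,0]),0)
    d.append(abs(np.sqrt(dx**2+q[:,1]**2+q[:,2]**2)-4))
    return np.abs(np.min(d,axis=0))
def local(P,x):
    c,s=np.cos(x[2]),np.sin(x[2]);R=np.array([[c,-s,0],[s,c,0],[0,0,1]])
    return (P-[x[0],x[1],0])@R*1000
def run(name,f,x0,zoff,rad,zmin,zmax):
    for cs in(("top",),("side",),("top","side")):
        P=np.vstack([C[c] for c in cs]);m=(np.hypot(P[:,0]-x0[0],P[:,1]-x0[1])<rad)&(P[:,2]>zmin)&(P[:,2]<zmax);P=P[m]
        best=None
        for yaw in np.radians(x0[2]+np.array([-30,-15,0,15,30])):
            g=lambda x:np.minimum(f(local(P,x)-[0,0,zoff]),12).mean()
            r=minimize(g,[x0[0],x0[1],yaw],method="Nelder-Mead",options=dict(initial_simplex=np.array([x0[:2]+[yaw],[x0[0]+.02,x0[1],yaw],[x0[0],x0[1]+.02,yaw],[x0[0],x0[1],yaw+.2]]),xatol=1e-4,fatol=1e-3,maxiter=400))
            if best is None or r.fun<best.fun: best=r
        print(name,cs,len(P),best.x[:2].round(4),"yaw",np.degrees(best.x[2]).round(1),"res",round(best.fun,2),"zmax",P[:,2].max().round(3))
if __name__=="__main__":
    run("large",lambda p:sieve(p,152),[.61,-.235,0],218,.11,.03,.3)
    run("medium",lambda p:sieve(p,112),[.545,-.415,0],198,.08,.03,.28)
    run("small",lambda p:sieve(p,76),[.615,-.045,0],180,.06,.03,.27)
    run("stand",hook,[.72,.275,0],0,.24,.15,.31)
    ims=[]
    for c,b in(("top",(180,430,190,290)),("side",(210,330,140,390))):
        im=np.load(f"{c}0.npz")["im"][b[2]:b[3],b[0]:b[1],::-1]
        s=min(390/im.shape[1],590/im.shape[0]);ims.append(cv2.resize(im,None,fx=s,fy=s,interpolation=2))
    H=max(i.shape[0] for i in ims);o=np.zeros((H,sum(i.shape[1] for i in ims),3),np.uint8);x=0
    for i in ims:o[:i.shape[0],x:x+i.shape[1]]=i;x+=i.shape[1]
    cv2.imwrite("pics/crop1.png",o)
    # stem points
    for c in C:
        P=C[c];m=(abs(P[:,0]-.58)<.08)&(abs(P[:,1]-.27)<.06)&(P[:,2]>.22)&(P[:,2]<.32);q=P[m];q=q[np.argsort(q[:,0])]
        print(c,q[::max(1,len(q)//25)].round(3).tolist())
E
python3 fit.py
```

```text
large ('top',) 749 [ 0.6086 -0.2371] yaw 7.2 res 1.55 zmax 0.285
large ('side',) 926 [ 0.6096 -0.2386] yaw 8.4 res 1.02 zmax 0.282
large ('top', 'side') 1675 [ 0.6091 -0.2378] yaw 8.1 res 1.3 zmax 0.285
medium ('top',) 554 [ 0.5489 -0.4203] yaw 9.6 res 1.6 zmax 0.265
medium ('side',) 636 [ 0.5491 -0.4218] yaw 6.6 res 1.16 zmax 0.261
medium ('top', 'side') 1190 [ 0.5489 -0.4211] yaw 7.3 res 1.41 zmax 0.265
small ('top',) 317 [ 0.6237 -0.0379] yaw 8.5 res 1.22 zmax 0.247
small ('side',) 460 [ 0.6256 -0.0393] yaw 8.2 res 1.7 zmax 0.242
small ('top', 'side') 777 [ 0.6248 -0.0386] yaw 8.8 res 1.6 zmax 0.247
stand ('top',) 1064 [0.709 0.284] yaw 6.3 res 4.47 zmax 0.3
stand ('side',) 770 [0.7115 0.2827] yaw 7.6 res 5.34 zmax 0.299
stand ('top', 'side') 1834 [0.7102 0.2837] yaw 7.1 res 4.89 zmax 0.3
top [[0.545, 0.265, 0.279], [0.549, 0.269, 0.28], [0.557, 0.265, 0.265], [0.561, 0.267, 0.266], [0.566, 0.266, 0.263], [0.573, 0.266, 0.268], [0.58, 0.266, 0.268], [0.585, 0.27, 0.263], [0.592, 0.273, 0.27], [0.597, 0.27, 0.266], [0.604, 0.274, 0.268], [0.609, 0.276, 0.268], [0.616, 0.271, 0.269]
[... 236 characters left out ...]
, 0.281, 0.28], [0.658, 0.273, 0.283], [0.658, 0.26, 0.272]]
side [[0.547, 0.261, 0.279], [0.551, 0.267, 0.265], [0.553, 0.265, 0.262], [0.561, 0.266, 0.259], [0.564, 0.264, 0.268], [0.57, 0.26, 0.27], [0.576, 0.269, 0.266], [0.582, 0.266, 0.262], [0.589, 0.263, 0.271], [0.595, 0.274, 0.266], [0.601, 0.27, 0.263], [0.607, 0.265, 0.269], [0.612, 0.272, 0.267], [0.621, 0.264, 0.266], [0.626, 0.269, 0.266], [0.633, 0.268, 0.269], [0.638, 0.276, 0.262], [0.645, 0.274, 0.266], [0.65, 0.28, 0.256], [0.652, 0.271, 0.279], [0.653, 0.275, 0.28], [0.654, 0.28, 0.268], [0.655, 0.294, 0.262], [0.655, 0.271, 0.266], [0.656, 0.272, 0.273], [0.657, 0.265, 0.269], [0.658, 0.259, 0.264], [0.66, 0.263, 0.27]]
```

View pics/crop1.png

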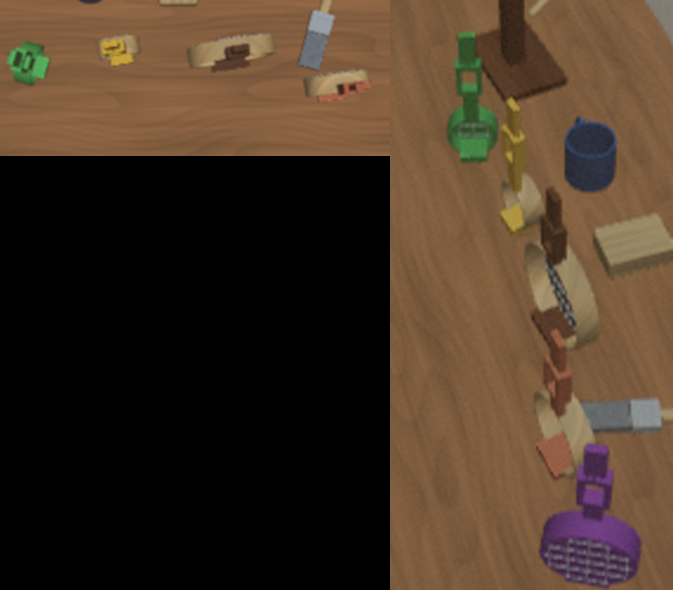

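Both views in the crop agree: the red-brown medium and yellow small are the ones meant, and the purple and green ones stay. Next I refine the stem line and grasp the large sieve.

```bash
cat > h.py <<'E'
from bench import manip
import numpy as np
S={"large":(.6091,-.2378,8.0,.218),"medium":(.549,-.4211,7.3,.198),"small":(.6247,-.0386,8.7,.180)}
def rot(yawdeg,sg=1):
    a=np.radians(yawdeg);y=sg*np.array([-np.sin(a),np.cos(a),0]);z=np.array([0,0,-1.]);return np.c_[np.cross(y,z),y,z]
GZ=.019 # TCP above sieve origin
SG=1
def F(): return np.array(manip.current_force())
def T(): return round(manip.current_time(),2)
E
python3 - <<'E'
from fit import *
from h import *
import h
for c in C:
    P=C[c];m=(P[:,0]>.556)&(P[:,0]<.640)&(abs(P[:,1]-.27)<.02)&(P[:,2]>.25)&(P[:,2]<.28);q=P[m]
    vx,vy,x0,y0=cv2.fitLine(q[:,:2].astype(np.float32),cv2.DIST_HUBER,0,.01,.01).ravel()
    print(c,len(q),"yaw",np.degrees(np.arctan(vy/vx)).round(2),"y at .6:",round(y0+(.6-x0)*vy/vx,4),"z",np.median(q[:,2]).round(4))
    m=(abs(P[:,0]-.54)<.03)&(abs(P[:,1]-.263)<.02)&(P[:,2]>.25)&(P[:,2]<.32);q=P[m];print("tip",q[:,0].min(),q[:,2].max(),np.percentile(q[q[:,2]>.275],50,axis=0).round(4) if (q[:,2]>.275).any() else "")
def st(P): # base + post
    return 0
for c in C:
    P=C[c];m=(abs(P[:,2]-.018)<.006)&(abs(P[:,0]-.73)<.14)&(abs(P[:,1]-.28)<.14);
    q=P[m];im=np.load(f"{c}0.npz");v,u=np.nonzero(im["d"]>0);col=im["im"][v,u][m].sum(1);q=q[col<190]
    if len(q)>20:print(c,"base",len(q),cv2.minAreaRect((q[:,:2]*1000).astype(np.float32)))
print(np.round(manip.current_tcp_rot(),2).tolist())
for sg in(1,-1):
    for n,(x,y,w,z) in S.items():
        for dz in(GZ,.16):
            s=manip.inverse_kinematics([x,y,z+dz],rot(w,sg));print(sg,n,dz,None if s is None else np.round(s,2))
    for p in([.42,-.24,.35],[.42,.24,.31],[.545,.262,.31],[.64,.275,.29]):
        s=manip.inverse_kinematics(p,rot(7,sg));print(sg,p,None if s is None else np.round(s,2))
E
```

```text
top 128 yaw 6.2 y at .6: 0.2714 z 0.2679
tip 0.5445894455036873 0.2827632915567914 [0.5492 0.2656 0.2789]
side 56 yaw 6.67 y at .6: 0.2698 z 0.2653
tip 0.5470417978220828 0.2788716260527021 [0.5499 0.263  0.2775]
top base 499 ((731.7481689453125, 282.7882080078125), (107.8744125366211, 155.851318359375), 5.769008636474609)
side base 492 ((725.6189575195312, 239.66482543945312), (249.9615478515625, 146.73126220703125), 70.72166442871094)
[[-0.93, 0.36, 0.0], [0.36, 0.93, 0.0], [-0.0, 0.0, -1.0]]
1 large 0.019 [-0.44  0.54  1.35 -0.    1.25 -2.15]
1 large 0.16 [-0.44  0.46  1.14 -0.    1.54 -2.15]
1 medium 0.019 [-0.72  0.63  1.25 -0.    1.26 -2.42]
1 medium 0.16 [-0.72  0.55  1.05 -0.    1.55 -2.42]
1 small 0.019 [-0.14  0.52  1.48 -0.    1.15 -1.86]
1 small 0.16 [-0.14  0.41  1.29 -0.    1.43 -1.86]
1 [0.42, -0.24, 0.35] [-0.62  0.12  1.65 -0.    1.37 -2.31]
1 [0.42, 0.24, 0.31] [ 0.42  0.15  1.71 -0.    1.28 -1.27]
1 [0.545, 0.262, 0.31] [ 0.37  0.39  1.4  -0.    1.35 -1.32]
1 [0.64, 0.275, 0.29] [ 0.34  0.59  1.15 -0.    1.41 -1.35]
-1 large 0.019 [-0.44  0.54  1.35 -0.    1.25  0.99]
-1 large 0.16 [-0.44  0.46  1.14 -0.    1.54  0.99]
-1 medium 0.019 [-0.72  0.63  1.25 -0.    1.26  0.72]
-1 medium 0.16 [-0.72  0.55  1.05 -0.    1.55  0.72]
-1 small 0.019 [-0.14  0.52  1.48 -0.    1.15  1.28]
-1 small 0.16 [-0.14  0.41  1.29 -0.    1.43  1.28]
-1 [0.42, -0.24, 0.35] [-0.62  0.12  1.65 -0.    1.37  0.83]
-1 [0.42, 0.24, 0.31] [ 0.42  0.15  1.71 -0.    1.28  1.87]
-1 [0.545, 0.262, 0.31] [ 0.37  0.39  1.4  -0.    1.35  1.82]
-1 [0.64, 0.275, 0.29] [ 0.34  0.59  1.15 -0.    1.41  1.79]
```

```bash
sed -i 's/^SG=1/SG=-1/' h.py; cat >> h.py <<'E'
YAW=6.3
EX=np.array([np.cos(np.radians(YAW)),np.sin(np.radians(YAW)),0])  # stand +x
def on(s,zo):  # TCP for sieve origin at distance s along the stem from its point x=.6 (y=.2707), height zo
    return np.array([.6,.2707,zo+GZ])+s*EX
def grasp(n,dx=0):
    x,y,w,z=S[n];R=rot(w,SG);p=np.array([x+dx,y+dx*np.tan(np.radians(w)),z+GZ])
    manip.move_ptp(p+[0,0,.075],R);manip.move_l(p,max_speed=.12)
    manip.set_gripper(0,60);print("grip",manip.current_grip_width(),manip.current_grip_force(),F().round(2),T())
    manip.move_l(p+[0,0,.085],max_speed=.15);manip.dwell(.2)
    print("lifted",manip.current_grip_width(),F().round(2),T())
E
python3 - <<'E'
from h import *
p=np.array(manip.current_ee_pos());manip.set_gripper(.7);manip.move_l(p+[0,0,.14],max_speed=.3)
manip.move_ptp([.609,-.238,.37],rot(8,SG));print(T(),F())
grasp("large")
E
```

```text
5.11 [0.18930555 0.43252816 0.70398139]
grip 0.27522431839783945 59.52805459499359 [-0.8   1.    5.48] 6.64
lifted 0.27197606425245086 [-0.84  0.07 -1.83] 7.56
```

```bash
cat >> h.py <<'E'
def carry(zo=.291,x=.45,s0=-.10):
    p=np.array(manip.current_ee_pos());R=rot(YAW,SG)
    manip.move_l([x,p[1],max(p[2],zo+GZ)],max_speed=.3)
    manip.move_ptp([x-.01,.245,zo+GZ],R)
    manip.move_l(on(s0,zo),attitude=R,max_speed=.25);manip.dwell(.25)
    f=F();print("pre",f.round(2),T());return f
E
python3 - <<'E'
from h import *
import cv2
f0=carry();np.save("f0.npy",f0)
im,d=manip.grab_frame("top");a=cv2.resize(im[150:290,70:230],None,fx=2.4,fy=2.4)
im,d=manip.grab_frame("side");b=cv2.resize(im[70:230,180:320],None,fx=2.4,fy=2.4)
H=384;o=np.zeros((H,a.shape[1]+b.shape[1],3),np.uint8);o[:a.shape[0],:a.shape[1]]=a;o[:b.shape[0],a.shape[1]:]=b
cv2.imwrite("pics/pre1.png",o[:,:,::-1]);print(manip.current_ee_pos())
E
```

```text
pre [-0.43 -0.07 -0.89] 10.65
[0.50030405 0.2596389  0.3103154 ]
```

View pics/pre1.png

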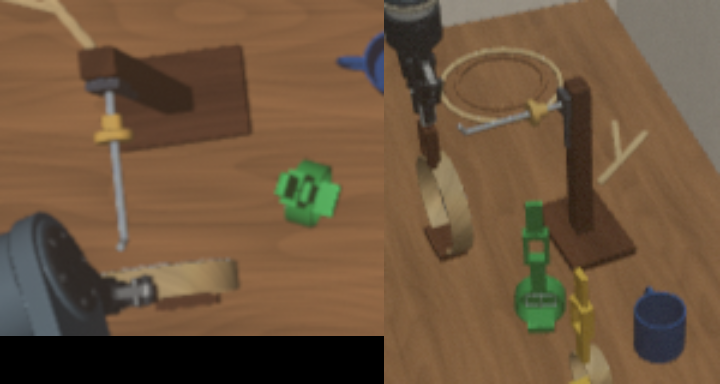

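```bash
cat >> h.py <<'E'
def enter(zo=.291,s=-.022):
    for t in(-.056,-.040,s):
        manip.move_l(on(t,zo),max_speed=.08);f=F()
        print("in",t,f.round(2))
def lower(s,z0,zend,f0,step=.001,dF=1.2):
    manip.move_l(on(s,z0),max_speed=.06);manip.dwell(.15);b=F();print("ref",b.round(2));z=z0
    while z>zend:
        z-=step;manip.move_l(on(s,z),max_speed=.03);manip.dwell(.05);f=F();print(round(z,4),f.round(2))
        if f[2]-b[2]>dF:break
    return z,b
E
python3 - <<'E'
from h import *
enter();f0=np.load("f0.npy")
z,b=lower(-.022,.279,.257,f0);np.save("b.npy",b);print(z,T())
E
```

```text
in -0.056 [-0.6   0.02 -1.1 ]
in -0.04 [ 0.06 -0.73 -1.68]
in -0.022 [-0.05  1.38 -1.96]
ref [ 0.76  0.07 -0.94]
0.278 [-0.33 -0.27 -0.82]
0.277 [-0.38 -0.41 -1.85]
0.276 [-0.36 -0.11 -2.18]
0.275 [ 0.58 -0.14 -0.02]
0.274 [ 0.53 -0.71 -1.91]
0.273 [ 0.44  0.2  -1.16]
0.272 [ 0.29  0.39 -1.65]
0.271 [-0.3   0.24 -1.29]
0.27 [-0.33  0.5  -1.73]
0.269 [ 0.42  0.12 -1.82]
0.268 [ 0.02 -0.19  0.63]
0.268 15.97
```

```bash
cat >> h.py <<'E'
def FA(n=6):
    a=[]
    for _ in range(n): a.append(F());manip.dwell(.02)
    return np.mean(a,0)
E
python3 - <<'E'
from h import *
print(FA().round(2))
for z in(.2677,.2674):
    manip.move_l(on(-.022,z),max_speed=.03);print(z,FA().round(2),T())
E
```

```text
[-0.48 -0.37  0.57]
0.2677 [-0.5   0.11  1.58] 16.43
0.2674 [-0.21 -0.27  1.73] 16.77
```

```bash
cat >> h.py <<'E'
def press(s0,s1,z,smax,step=.001,target=8.0,load=1.5):
    """slide at light load to s1, then feel forward; returns s at target push"""
    manip.move_l(on(s0,z),max_speed=.03)
    manip.move_l(on(s1,z),max_speed=.05);b=FA(4);drag=-b@EX;print("drag",drag.round(2),"f",b.round(2),T())
    s=s1
    while s<smax:
        s+=step;manip.move_l(on(s,z),max_speed=.03);f=FA(3);p=-f@EX;print(round(s,4),p.round(2),f[2].round(2))
        if p>target+max(drag,0): break
        step=min(step,.0004 if p-drag>2 else step)
    return s,drag
E
python3 - <<'E'
from h import *
z=.2679
s,d=press(-.022,.030,z,.055);print(s,T())
E
```

```text
drag 0.1 f [-0.18  0.67  1.8 ] 18.28
0.031 2.41 3.3
0.0314 3.16 2.86
0.0318 2.96 3.25
0.0322 2.67 2.91
0.0326 2.4 2.63
0.033 2.3 2.59
0.0334 2.52 2.85
0.0338 2.62 2.55
0.0342 2.93 3.03
0.0346 2.49 2.71
0.035 2.13 3.09
0.0354 2.24 2.8
0.0358 2.14 2.61
0.0362 2.42 3.31
0.0366 2.36 2.87
0.037 2.35 2.94
0.0374 2.9 2.87
0.0378 2.66 2.65
0.0382 2.57 2.76
0.0386 2.16 2.76
0.039 2.56 3.23
0.0394 2.53 3.04
0.0398 2.44 2.62
0.0402 3.07 2.99
0.0406 2.79 2.99
0.041 2.15 3.13
0.0414 2.72 3.0
0.0418 2.23 2.93
0.0422 3.0 3.04
0.0426 3.09 3.24
0.043 2.87 3.45
0.0434 2.42 3.19
0.0438 2.71 2.75
0.0442 2.84 3.51
0.0446 4.36 3.41
0.045 5.76 3.57
0.0454 6.46 4.37
0.0458 7.39 4.44
0.0462 8.55 4.61
0.04619999999999991 29.98
```

```bash
cat >> h.py <<'E'
def finish(sp,sr,z):
    manip.move_l(on(sp,z),max_speed=.03);a=FA(4);manip.dwell(.25);b=FA(6);print("push",-a@EX,-b@EX)
    manip.move_l(on(sr,z),max_speed=.03);print("relieved",FA(3).round(2))
    manip.set_gripper(.7);f=F();manip.move_l(on(sr,z+.085),max_speed=.2);print("rel",f.round(2),F().round(2),T())
E
python3 - <<'E'
from h import *
import cv2
finish(.0468,.0446,.2679)
for c in("top","side"):
    im,d=manip.grab_frame(c);cv2.imwrite(f"pics/h1{c}.png",im[:,:,::-1])
a=cv2.resize(cv2.imread("pics/h1top.png")[150:290,70:230],None,fx=2.4,fy=2.4)
b=cv2.resize(cv2.imread("pics/h1side.png")[70:230,180:320],None,fx=2.4,fy=2.4)
o=np.zeros((384,a.shape[1]+b.shape[1],3),np.uint8);o[:a.shape[0],:a.shape[1]]=a;o[:b.shape[0],a.shape[1]:]=b
cv2.imwrite("pics/hung1.png",o)
E
```

```text
push 10.049108121369526 9.930426708803
relieved [-3.92  0.88  3.23]
rel [ 0.19 -0.61  0.19] [-0.32 -1.06 -1.09] 31.97
```

View pics/hung1.png

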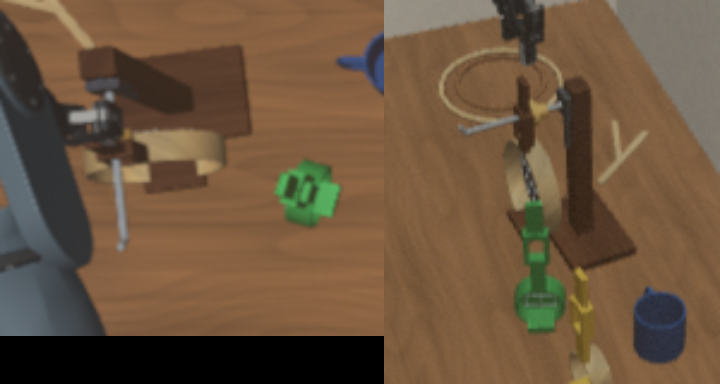

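```bash
cat >> h.py <<'E'
def fetch(n,dx=-.002):
    grasp(n,dx);carry(s0=-.095)
    manip.move_l(on(-.024,.291),max_speed=.1);b=FA(4);print("in",b.round(2))
    manip.move_l(on(-.024,.2705),max_speed=.06);z=.2705
    for _ in range(7):
        z-=.0008;manip.move_l(on(-.024,z),max_speed=.04);f=FA(2);print(round(z,4),f.round(2))
        if f[2]-b[2]>1.3:break
    print(T());return z
def home(z,sh):
    manip.move_l(on(sh-.004,z),max_speed=.06);f=FA(3);drag=-f@EX;print("slid",f.round(2),drag.round(2),T())
    s=sh-.004;step=.001
    while s<sh+.008:
        s+=step;manip.move_l(on(s,z),max_speed=.04);f=FA(2);p=-f@EX;print(round(s,4),f.round(2),p.round(2))
        if p>drag+5.5 or p>10:break
        step=.0005 if p>drag+2 else .001
    return s,drag,p
E
python3 - <<'E'
from h import *
z=fetch("medium");print(z)
E
```

```text
grip 0.2763394403604922 59.45981740951538 [-0.35  0.03  4.85] 35.77
lifted 0.2721804959524993 [-1.31 -0.13 -1.3 ] 36.68
pre [ 0.27 -0.39 -1.61] 40.19
in [-0.05  0.21 -1.45]
0.2697 [ 0.16 -0.24 -1.9 ]
0.2689 [ 0.72 -0.08 -1.08]
0.2681 [-0.22 -0.34 -0.23]
0.2673 [-0.44 -0.23  2.25]
42.74
0.2672999999999999
```

```bash
python3 - <<'E'
from h import *
z=.2677
manip.move_l(on(-.024,z),max_speed=.03)
print(home(z,.0242),T())
E
```

```text
slid [1.19 0.35 1.21] -1.22 43.92
0.0212 [-1.63  0.51  2.61] 1.56
0.0217 [-2.8   0.74  3.13] 2.71
0.0222 [-3.01  1.37  2.37] 2.84
0.0227 [-1.8   0.75  2.58] 1.71
0.0232 [-1.06  1.09  2.63] 0.93
0.0237 [-2.16  1.07  1.85] 2.03
0.0242 [-2.14  0.5   2.59] 2.07
0.0247 [-2.67  0.87  2.17] 2.56
0.0252 [-2.64  0.23  2.59] 2.6
0.0257 [-3.75  1.42  2.55] 3.57
0.0262 [-6.15  0.61  3.05] 6.05
(0.026200000000000005, np.float64(-1.2181627305862706), np.float64(6.04713840266828)) 47.04
```

```bash
python3 - <<'E'
from h import *
z=.2677
manip.move_l(on(.0272,z),max_speed=.04);p=-FA(3)@EX;print(p)
s=.0272+np.clip((10.5-p)/4000,-.001,.001)
finish(s,.0262,z)
zz=fetch("small");print(zz)
E
```

```text
6.686512328253898
push 9.554759899507031 9.032508899944483
relieved [-4.   -0.06  2.68]
rel [0.19 0.13 0.23] [-0.27 -0.44 -0.4 ] 49.33
grip 0.2719810488110668 59.51195955276489 [0.19 1.02 4.82] 51.76
lifted 0.26919045630034505 [-0.63  0.64 -1.04] 52.67
pre [-0.14  0.29 -1.11] 55.17
in [ 0.14 -0.61 -0.8 ]
0.2697 [ 0.81  0.   -0.48]
0.2689 [ 1.06 -0.49 -1.05]
0.2681 [ 0.68 -0.13  0.21]
0.2673 [-0.14 -0.03  1.32]
57.73
0.2672999999999999
```

```bash
python3 - <<'E'
from h import *
z=.2676
manip.move_l(on(.0058,z),max_speed=.06);s=.0058
drag=2.
while s<.0150:
    s+=.0007;manip.move_l(on(s,z),max_speed=.05);f=FA(2);p=-f@EX;print(round(s,4),p.round(2),f[2].round(2))
    if p>8.5:break
s+=np.clip((10.3-p)/3500,-.0005,.0006)
manip.move_l(on(s,z),max_speed=.04);a=FA(5);print("push",-a@EX);manip.dwell(.2);b=FA(5);print("push",-b@EX,T(),s)
np.save("s.npy",s)
E
```

```text
0.0065 0.98 1.03
0.0072 3.51 1.72
0.0079 5.15 2.52
0.0086 7.26 2.82
0.0093 8.75 2.6
push 10.54993056685466
push 10.543085310985465 60.41 0.009743084627634355
```

```bash
python3 - <<'E'
from h import *
import cv2
z=.2676
manip.move_l(on(.0076,z),max_speed=.03);print(FA(3).round(2))
manip.set_gripper(.7);print(F().round(2));manip.move_l(on(.0076,z+.085),max_speed=.2);manip.move_l(on(-.15,z+.12),max_speed=.3)
for c in("top","side"):
    im,d=manip.grab_frame(c);cv2.imwrite(f"pics/h3{c}.png",im[:,:,::-1])
a=cv2.resize(cv2.imread("pics/h3top.png")[150:290,70:230],None,fx=2.4,fy=2.4)
b=cv2.resize(cv2.imread("pics/h3side.png")[70:230,180:320],None,fx=2.4,fy=2.4)
o=np.zeros((384,a.shape[1]+b.shape[1],3),np.uint8);o[:a.shape[0],:a.shape[1]]=a;o[:b.shape[0],a.shape[1]:]=b
cv2.imwrite("pics/hung3.png",o);print(T())
E
```

```text
[-5.4  -0.16  2.05]
[0.96 0.5  0.09]
62.52
```

View pics/hung3.png

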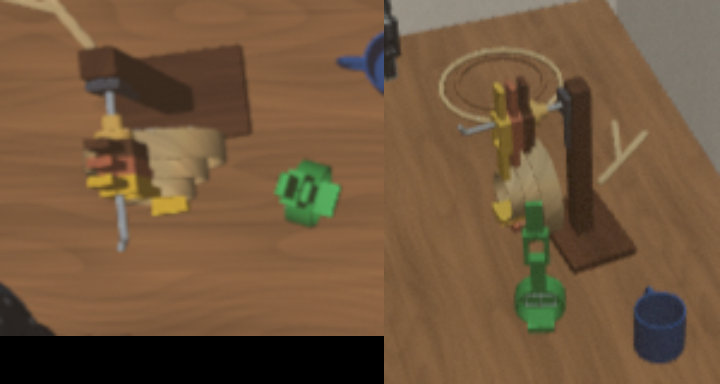

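The final picture shows the brown, red and yellow handles stacked against the stop with the hoops nested. The gripper is clear, and the mug and green sieve are where they were.

```bash
python3 -c "
from bench import manip
print(manip.sign_off(),manip.current_time())"
```

```text
the job is handed in; nothing more can be done
the job is handed in; nothing more can be done
```

All three sieves hang nested on the hook (large, medium, small), each pressed home with a steady push of about 7 to 8 N after allowing for drag; I handed the job in at about 63 s.

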